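# Fetch the brass strap template off the granite slab

## Task

The bag maker needs the brass strap template on the blue base board. It lies too flat on the grey granite slab to be picked up, so slide it along the slab until a good part of it (a quarter to two fifths of its length) sticks out over the long edge that faces the blue board, take it there, lift it well clear of the slab and lay it flat in the white outline in the middle of the board, along its length. Do not drop it, and leave the steel template where it is.

Things in the scene. Friction and masses are not known exactly. Their poses are not given: they have to be found in the camera images.
- brass_center (a point): Brass-yellow flat strap template, a loose rectangular plate 44 mm wide (its own x), 120 mm long (its own y) and 4 mm thick, with small black hole marks and a black slot mark on top (printed: the plate is solid). About 170 g. The point is its centre, half-way up its thickness, z up. It lies flat on the slab in one of three places side by side (78 mm apart along the slab's x), its length within 7 degrees of the slab's y. Both ends are alike.
- steel_center (a point): Silver steel strap template, a bystander of the same shape and size, lying on the slab beside the brass one or two places away. The point is its centre; axes as for the brass one.
- slab: Grey granite slab, fixed, 260 mm along its own x, 200 mm along its own y, 45 mm high: its top is 45 mm above the work surface. Origin at the centre of its underside. Its long edge at own y = -100 mm faces the blue board; nothing as high as the slab stands in front of that edge, so fingers can go down past it. The third place on the slab holds a round cream wax puck, 48 mm in diameter and 24 mm tall, a bystander.
- board: Blue bag-base board, fixed flat to the bench, 90 mm along its own x, 180 mm along its own y, 6 mm thick. Origin at the centre of its underside, so its top is 6 mm above it. A white printed outline, 66 x 142 mm, is centred on its top with its length along own y.
There are look-alikes about, which are no part of the job. Of the things like the part that bears brass_center, leave any that is red or turquoise; of the rest the larger one is meant.

How it is judged:
By the outcome, as a careful person would: the job done as asked, in the order asked, and still so for the second after the job is handed in, with the robot touching nothing.
It also fails if it takes over 54 s, if anything falls off the work surface, if the arm or the gripper's body presses on something with over 40 N, if the wrist force passes 120 N, or if a joint passes its speed limit or range.

## Robot

A 6-joint arm with a two-finger parallel gripper is mounted at the origin on the work surface. World frame = base frame: x ahead of the robot, y to its left, z up, the work surface at z = 0. Lengths are in m, angles in rad, forces in N, time in s.
With the tool pointing down it reaches from about 0.3 to 0.875 m from the base axis. Payload 6.4 kg.
Tool frame: the origin (TCP) lies between the finger pads; the fingertips stand ctrl.tip_extent ahead of it and the grasp point (between the pads) is the TCP (ctrl.tip_extent is the distance from the TCP to the fingertips, in m); z points along the fingers, y is the line along which they close (so a half turn about z gives the same grasp; the last joint's range is limited). The gripper opens to 85 mm and grips with 20 to 120 N. Pads are 22 mm wide; open, the fingers measure 114 mm over their backs; the gripper's body (76 mm by 85 mm) begins 54 mm behind the grasp point. The pads swing forward as they close: fully open they stand 13 mm farther back than shut.
Start: joints at [-1.445, 0.181, 1.607, -0, 1.354, -0.206], TCP at [0.187, -0.544, 0.213] pointing down, gripper open.
Joint ranges: [-2.99, 2.99], [-0.89, 2.07], [0.3, 2.58], [-1.14, 4.28], [0, 2.63], [-3.12, 3.12]. Speed limits (rad/s): [2.57, 2.57, 3.01, 3.14, 3.14, 3.14].

## Interface

Orientations are given as a unit quaternion [w, x, y, z].
In Python, from bench import ctrl gives the robot as it stands.
- The arm moves only by the tool send_rows, never from a script. Its arguments are lists of equal length, an entry for each row: "dr": the turn, a rotation vector about the tool's x, y, z in units of 6 degrees (1.0 is 6 degrees), a list of three; "xyz": the shift along the tool's x, y, z in cm, a list of three; "jaw": the opening in per cent of the stroke, from 0 (shut) to 100 (fully open). In form: {"dr": [[wx, wy, wz], ...], "xyz": [[dx, dy, dz], ...], "jaw": [jaw, ...]}. A call has exactly 8 rows; each row is the pose to reach, as a shift and turn from the pose commanded when the call began, along the tool's axes at that moment; what a row does not reach only later rows make up. A row lasts 1/8 s, in which the tool goes at most 62.5 mm and 10.7 degrees, less where a joint would pass 70% of its speed; a pose out of reach is approached as far as the arm can. A call with a gripper value outside its range is refused whole. The fingers move at their own pace and stop on an object; the grip force is fixed at half the most. Time passes only in rows, so rows that repeat a pose let the fingers close, or fill a call up. It gives the time, the measured TCP pose, the force, the opening and the grip force at its end, in the units of the state.
- ctrl.get_obs(): the state, without advancing time (a new reading comes with each control period).
- ctrl.camera(name): name is "scene" or "top"; returns the picture (400x640x3 uint8, red, green, blue); there is no depth.
- ctrl.calibration(name): a dict with "camera_matrix" (3x3 intrinsics, pixels), "world_from_camera" (4x4, takes a point from camera to world coordinates). Camera axes: x right, y up, looking along -z (the intrinsics and any distortion apply to the point x, -y, -z); pixel columns grow to the right and rows downward; lengths in m; the calibration is good to about 2 mm. A picture is of the moment at which its call begins. calibration takes no time and is no camera call.
- ctrl.hand_in(): hands the job in; it is judged then, once.
The state is a dict: "time_s": time; "q": joint angles; "dq": joint speeds; "joint_efforts": joint torques, N m; "eef_pos": TCP position; "eef_rot": TCP orientation; "wrist_force": force on the tool from outside, world axes, zero at the start; "torque": the same for the moment, N m; "opening": opening from 0.0 (shut) to 1.0 (fully open); "grasp_force": force on a finger pad.
Only numpy, scipy, OpenCV 4.12 (cv2) and the standard library are available. Lean on these libraries where they do the work, as an engineer would, in place of code of your own. Each camera call takes 0.05 s, during which the arm holds its last target. There are 200 camera calls.

## Working session

There is one attempt and no reset: what is moved stays moved. The work goes in short steps, Python scripts to look and compute and a tool call to move; the robot and the scene stay as the last step left them, time stands still between calls to the robot, and variables do not carry over. Pictures are saved under pics/ and viewed, at most 10 in all, crops included, and the job is handed in when it is done.

Besides the shell and the picture viewer there is one more tool, called after "Call:" as a command line: name --argument value ..., lists and objects as JSON in quotes. send_rows: Moves the arm, as the interface text tells. Its arguments: {"type":"object","properties":{"dr":{"type":"array","items":{"type":"array","items":{"type":"number"}}},"xyz":{"type":"array","items":{"type":"array","items":{"type":"number"}}},"jaw":{"type":"array","items":{"type":"number"}}},"required":["dr","xyz","jaw"]}

```bash
mkdir -p pics; ls; python3 - <<'E'
from bench import ctrl
import cv2
for n in("top","scene"):
    cv2.imwrite(f"pics/{n}0.png",ctrl.camera(n)[:,:,::-1]); c=ctrl.calibration(n); print(c)
o=ctrl.get_obs();print(o,ctrl.tip_extent)
E
```

```text
pics
{'camera_matrix': array([[516.16736798,   0.        , 327.38455365],
       [  0.        , 516.16736798, 191.8940795 ],
       [  0.        ,   0.        ,   1.        ]]), 'world_from_camera': array([[ 0.01291766,  0.99653973, -0.08210782,  0.32553356],
       [-0.99947635,  0.01043202, -0.03063015,  0.02959199],
       [-0.02966761,  0.08246049,  0.99615265,  1.18729468],
       [ 0.        ,  0.        ,  0.        ,  1.        ]])}
{'camera_matrix': array([[376.61224953,   0.        , 318.48009528],
       [  0.        , 376.61224953, 200.63359767],
       [  0.        ,   0.        ,   1.        ]]), 'world_from_camera': array([[ 0.87800513, -0.32861881,  0.34801821,  0.73645493],
       [ 0.47846259,  0.62296893, -0.61885641, -0.48866164],
       [-0.01343667,  0.7098728 ,  0.70420172,  0.66476956],
       [ 0.        ,  0.        ,  0.        ,  1.        ]])}
{'time_s': 0.1, 'q': array([-1.44525696e+00,  1.81487334e-01,  1.60789415e+00,  6.26314284e-06,
        1.35379674e+00, -2.06275292e-01]), 'dq': array([ 0.00063098, -0.0012491 , -0.0011867 , -0.00026458, -0.00020748,
       -0.00114055]), 'joint_efforts': array([ 5.55638653e-04, -4.45876408e+01, -3.52237022e+01, -3.12346110e-04,
        4.08394917e-03,  5.24293739e-05]), 'eef_pos': array([ 0.18727734, -0.54309982,  0.21246939]), 'eef_rot': array([-7.92016863e-04,  9.86268720e-01,  1.65146550e-01,  3.50495732e-05]), 'wrist_force': array([-0.76777099,  0.60544431,  0.20314551]), 'torque': array([ 0.02681999, -0.06495444,  0.02824481]), 'grasp_force': 0.0, 'opening': 0.998343100439308} 0.019
```

View pics/top0.png

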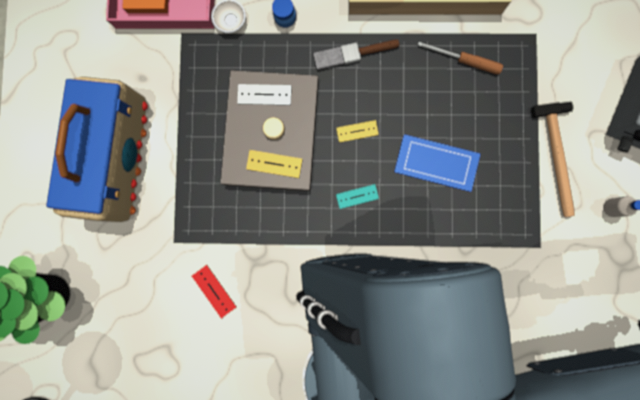

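View pics/scene0.png

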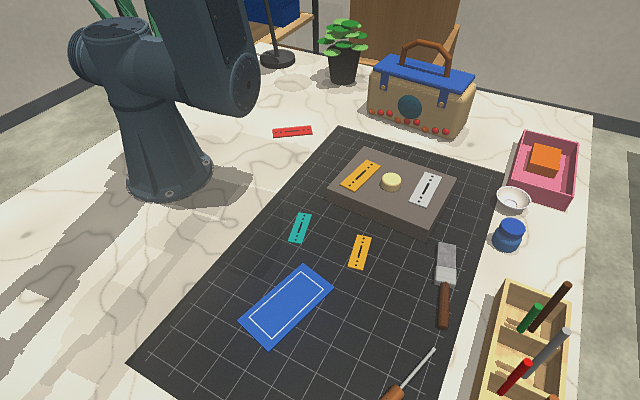

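The top view shows the slab at (270,130). On it are the steel strap at (264,94), the puck at (273,128) and a brass strap at (274,164). The board is at (438,163). There are four strap-like candidates: yellow on the slab (274,164), smaller yellow on the mat (357,131), turquoise (357,196) and red (214,291). I want the larger yellow one on the slab, since red and turquoise are excluded. Next I'll measure everything and confirm this in a crop.

```bash
cat > h.py <<'E'
from bench import ctrl
import cv2, numpy as np
def ray(n,uv,z):
    c=ctrl.calibration(n);K=c["camera_matrix"];T=c["world_from_camera"]
    uv=np.atleast_2d(np.asarray(uv,float))
    d=np.c_[(uv[:,0]-K[0,2])/K[0,0],-(uv[:,1]-K[1,2])/K[1,1],-np.ones(len(uv))]@T[:3,:3].T
    o=T[:3,3]; return o+d*((z-o[2])/d[:,2])[:,None]
def pix(n,P):
    c=ctrl.calibration(n);K=c["camera_matrix"];T=np.linalg.inv(c["world_from_camera"])
    p=T[:3,:3]@np.asarray(P)+T[:3,3]; return [K[0,0]*p[0]/-p[2]+K[0,2], K[1,1]*-p[1]/-p[2]+K[1,2]]
def blobs(img,lo,hi,amin=150):
    m=cv2.inRange(cv2.cvtColor(img,cv2.COLOR_RGB2HSV),lo,hi)
    m=cv2.morphologyEx(m,cv2.MORPH_CLOSE,np.ones((5,5)))
    cs,_=cv2.findContours(m,cv2.RETR_EXTERNAL,cv2.CHAIN_APPROX_NONE)
    return [c[:,0,:] for c in cs if cv2.contourArea(c)>amin]
def rect(n,c,z):
    w=ray(n,c,z)[:,:2]; (cx,cy),(a,b),t=cv2.minAreaRect((w*1000).astype(np.float32))
    if a>b: t+=90;a,b=b,a
    # t: world angle of short side (own x), long = t+90
    return np.round([cx,cy,a,b,(t+90)%180],1)
E
python3 - <<'E'
from h import *
im=ctrl.camera("top"); s=ctrl.camera("scene")
for name,lo,hi,z in(("brass",(18,90,90),(32,255,255),.049),("blue",(105,120,100),(120,255,255),.006),("steel",(0,0,190),(180,25,255),.049),("slab",(0,8,85),(20,50,150),.045)):
  for n,I in(("top",im),("scene",s)):
    for c in blobs(I,lo,hi,300 if name=="brass" else 600):
        u=c.mean(0)
        if n=="top" and not(180<u[0]<540 and 40<u[1]<240): continue
        if n=="scene" and not(200<u[0]<500 and 130<u[1]<360): continue
        print(name,n,u.round(),rect(n,c,z), rect(n,c,.004) if name=="brass" else "")
a=cv2.resize(im[60:215,210:490],None,fx=2.8,fy=2.8,interpolation=cv2.INTER_CUBIC)
cv2.imwrite("pics/crop1.png",a[:,:,::-1])
E
```

```text
brass top [274. 163.] [481.9 185.1  45.8 121.6  81.2] [488.1 191.2  47.6 126.4  81.2]
brass top [357. 131.] [5.571e+02 1.000e-01 3.590e+01 9.150e+01 1.019e+02] [566.3  -1.   37.4  95.1 101.9]
brass scene [359. 252.] [576.1 -37.3  32.9  87.9 101.4] [564.4  -4.3  35.3  94.4 101.4]
brass scene [360. 175.] [480.6 181.8  47.1 123.3  80.7] [461.9 230.8  50.6 132.3  80.7]
blue top [437. 163.] [ 493.2 -184.5   91.5  180.8   76.1] 
blue scene [284. 307.] [ 492.  -187.4   90.7  179.9   75.9] 
steel top [264.  94.] [640.8 211.5  43.8 120.1  90.2] 
steel top [526. 101.] [ 580.7 -228.8  583.8  779.7   87.9] 
slab top [269. 129.] [561.5 198.2 201.8 262.6 176.6] 
slab scene [205. 189.] [173.5 -36.8 167.9 199.9  88.1] 
slab scene [392. 185.] [557.  202.3 214.  268.2 176.5]
```

View pics/crop1.png

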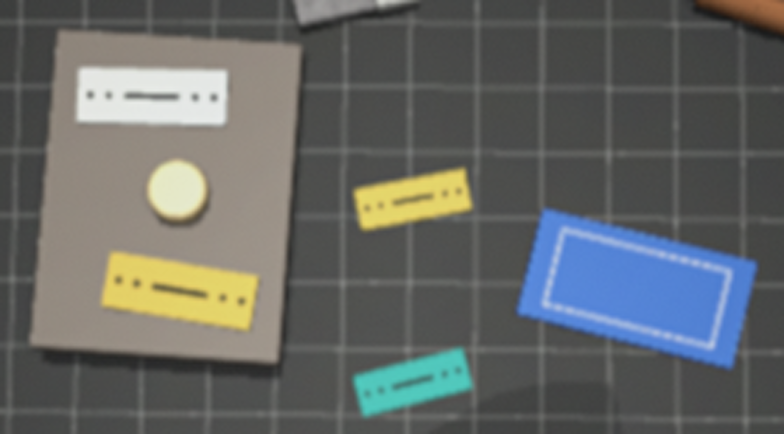

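The crop shows the brass strap on the slab at crop (180,290), about 46x122 mm when measured. The yellow strap on the mat at crop (412,198) is only about 36x93 mm, so the one on the slab is the part I want. It needs to slide about 60 mm along its length to overhang by about 39 mm.

```bash
cat >> h.py <<'E'
from scipy.spatial.transform import Rotation as R
def go(xyz,yaw):
    "move to world xyz (m), tool down, tool x at yaw deg; from measured pose"
    o=ctrl.get_obs();q=o["eef_rot"];A=R.from_quat([q[1],q[2],q[3],q[0]])
    a=np.radians(yaw);x=np.array([np.cos(a),np.sin(a),0]);B=R.from_matrix(np.c_[x,np.cross([0,0,-1],x),[0,0,-1]])
    print("t",round(o["time_s"],2),"F",o["wrist_force"].round(1),"pos",o["eef_pos"].round(4),"dr",np.round(np.degrees((A.inv()*B).as_rotvec())/6,2),"xyz",np.round(A.inv().apply(np.array(xyz)-o["eef_pos"])*100,2))
E
python3 - <<'E'
from h import *
go([.495,.269,.15],81); go([.495,.269,.085],81)
E
```

```text
t 0.2 F [ 0.9  0.  -0. ] pos [ 0.1873 -0.5433  0.2127] dr [-1.000e-02 -1.000e-02 -1.033e+01] xyz [ 55.55 -66.77   6.36]
t 0.2 F [ 0.9  0.  -0. ] pos [ 0.1873 -0.5433  0.2127] dr [-1.000e-02 -1.000e-02 -1.033e+01] xyz [ 55.55 -66.76  12.86]
```

Call:
send_rows --dr '[[0,0,-1],[0,0,-2.5],[0,0,-4],[0,0,-5.5],[0,0,-7],[0,0,-8.5],[0,0,-10],[0,0,-10.33]]' --xyz '[[4,-4.8,0],[8,-9.6,0],[12,-14.4,0],[16,-19.2,0],[20,-24,0],[24,-28.8,0],[28,-33.6,0],[32,-38.4,0]]' --jaw '[52,52,52,52,52,52,52,52]'

```text
time_s: 1.2
eef_pos: [0.3652, -0.0746, 0.2136]
eef_rot: [0.001, 0.76, 0.65, 0.0]
wrist_force: [2.2, -0.0, -0.6]
opening: 0.524
grasp_force: 0.0
```

```bash
python3 -c "
from h import *
go([.495,.269,.085],81)"
```

```text
t 1.2 F [ 2.2 -0.  -0.6] pos [ 0.3652 -0.0746  0.2136] dr [0.01 0.   0.02] xyz [35.96  7.49 12.86]
```

Call:
send_rows --dr '[[0,0,0],[0,0,0],[0,0,0],[0,0,0],[0,0,0],[0,0,0],[0,0,0],[0,0,0]]' --xyz '[[6,1.2,1],[12,2.5,2],[18,3.7,4],[24,5,6],[30,6.2,8],[35.5,7.4,10],[35.5,7.4,12.5],[35.5,7.4,12.5]]' --jaw '[52,52,52,52,52,52,52,52]'

```text
time_s: 2.2
eef_pos: [0.4911, 0.2627, 0.0857]
eef_rot: [-0.001, 0.76, 0.65, -0.003]
wrist_force: [-0.6, -0.5, -0.7]
opening: 0.518
grasp_force: 0.0
```

```bash
python3 -c "
from h import *
go([.495,.269,.064],81)"
```

```text
t 2.2 F [-0.6 -0.5 -0.7] pos [0.4911 0.2627 0.0857] dr [-0.05  0.02  0.01] xyz [0.69 0.3  2.17]
```

Call:
send_rows --dr '[[0,0,0],[0,0,0],[0,0,0],[0,0,0],[0,0,0],[0,0,0],[0,0,0],[0,0,0]]' --xyz '[[0.4,0.2,0.6],[0.5,0.2,1.2],[0.5,0.2,1.5],[0.5,0.2,1.6],[0.5,0.2,1.7],[0.5,0.2,1.8],[0.5,0.2,1.9],[0.5,0.2,1.9]]' --jaw '[52,52,52,52,52,52,52,52]'

```text
time_s: 3.2
eef_pos: [0.4961, 0.2673, 0.0692]
eef_rot: [-0.0, 0.76, 0.649, -0.0]
wrist_force: [0.7, 1.2, -0.1]
opening: 0.522
grasp_force: 0.0
```

Call:
send_rows --dr '[[0,0,0],[0,0,0],[0,0,0],[0,0,0],[0,0,0],[0,0,0],[0,0,0],[0,0,0]]' --xyz '[[0,0,0.1],[0,0,0.2],[0,0,0.3],[0,0,0.4],[0,0,0.45],[0,0,0.5],[0,0,0.55],[0,0,0.55]]' --jaw '[52,52,52,52,52,52,52,52]'

```text
time_s: 4.2
eef_pos: [0.4962, 0.2673, 0.0638]
eef_rot: [-0.0, 0.76, 0.649, -0.0]
wrist_force: [1.6, -0.3, -0.3]
opening: 0.518
grasp_force: 0.0
```

Call:
send_rows --dr '[[0,0,0],[0,0,0],[0,0,0],[0,0,0],[0,0,0],[0,0,0],[0,0,0],[0,0,0]]' --xyz '[[0,0,0.1],[0,0,0.15],[0,0,0.2],[0,0,0.25],[0,0,0.3],[0,0,0.35],[0,0,0.4],[0,0,0.4]]' --jaw '[52,52,52,52,52,52,52,52]'

```text
time_s: 5.2
eef_pos: [0.4962, 0.2673, 0.0597]
eef_rot: [-0.0, 0.76, 0.649, -0.0]
wrist_force: [0.2, 0.5, -1.0]
opening: 0.523
grasp_force: 0.0
```

Call:
send_rows --dr '[[0,0,0],[0,0,0],[0,0,0],[0,0,0],[0,0,0],[0,0,0],[0,0,0],[0,0,0]]' --xyz '[[0,0,0.05],[0,0,0.1],[0,0,0.15],[0,0,0.2],[0,0,0.25],[0,0,0.3],[0,0,0.3],[0,0,0.3]]' --jaw '[52,52,52,52,52,52,52,52]'

```text
time_s: 6.2
eef_pos: [0.4962, 0.2673, 0.0568]
eef_rot: [0.0, 0.76, 0.649, 0.0]
wrist_force: [0.5, 1.1, 0.2]
opening: 0.52
grasp_force: 0.0
```

Call:
send_rows --dr '[[0,0,0],[0,0,0],[0,0,0],[0,0,0],[0,0,0],[0,0,0],[0,0,0],[0,0,0]]' --xyz '[[0,0,0.05],[0,0,0.1],[0,0,0.15],[0,0,0.2],[0,0,0.2],[0,0,0.2],[0,0,0.2],[0,0,0.2]]' --jaw '[52,52,52,52,52,52,52,52]'

```text
time_s: 7.2
eef_pos: [0.4962, 0.2673, 0.0548]
eef_rot: [0.0, 0.76, 0.649, 0.0]
wrist_force: [0.4, 0.6, 0.2]
opening: 0.521
grasp_force: 0.0
```

```bash
python3 -c "
from h import *
o=ctrl.get_obs();print(o['wrist_force'],o['eef_pos'])
s=ctrl.camera('scene');print(pix('scene',o['eef_pos']))
cv2.imwrite('pics/s2.png',cv2.resize(s[110:250,290:480],None,fx=4,fy=4,interpolation=cv2.INTER_CUBIC)[:,:,::-1])"
```

```text
[0.42130466 0.58351234 0.17161726] [0.49623603 0.26730986 0.05482108]
[np.float64(379.5181457985212), np.float64(155.7528102435089)]
```

View pics/s2.png

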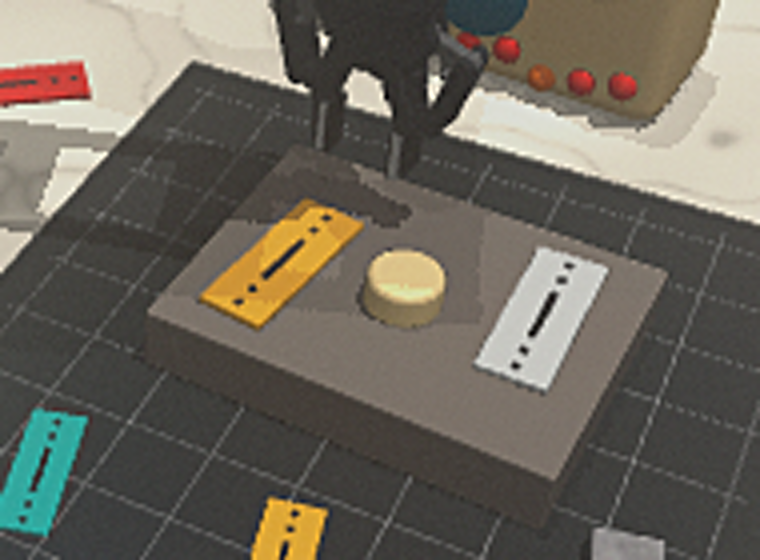

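The crop shows the gripper behind the brass strap, with the fingertips near crop (320,150) and (395,180). They aren't touching the slab yet.

```bash
python3 -c "
from h import *
print(ctrl.tip_extent, [a for a in dir(ctrl) if a[0]!='_'], pix('scene',[.4962,.2673,.045]))"
```

```text
0.019 ['MotionError', 'calibration', 'camera', 'get_obs', 'hand_in', 'tip_extent'] [np.float64(379.1268813957918), np.float64(158.72295821461861)]
```

Call:
send_rows --dr '[[0,0,0],[0,0,0],[0,0,0],[0,0,0],[0,0,0],[0,0,0],[0,0,0],[0,0,0]]' --xyz '[[0,0,0.05],[0,0,0.1],[0,0,0.15],[0,0,0.2],[0,0,0.25],[0,0,0.25],[0,0,0.25],[0,0,0.25]]' --jaw '[52,52,52,52,52,52,52,52]'

```text
time_s: 8.25
eef_pos: [0.4963, 0.2673, 0.0523]
eef_rot: [0.0, 0.76, 0.649, 0.0]
wrist_force: [-0.6, -0.2, 0.6]
opening: 0.52
grasp_force: 0.0
```

Call:
send_rows --dr '[[0,0,0],[0,0,0],[0,0,0],[0,0,0],[0,0,0],[0,0,0],[0,0,0],[0,0,0]]' --xyz '[[0,0,0.05],[0,0,0.1],[0,0,0.15],[0,0,0.2],[0,0,0.25],[0,0,0.3],[0,0,0.3],[0,0,0.3]]' --jaw '[52,52,52,52,52,52,52,52]'

```text
time_s: 9.25
eef_pos: [0.4962, 0.2673, 0.0493]
eef_rot: [-0.0, 0.76, 0.649, 0.0]
wrist_force: [0.8, 0.0, -0.2]
opening: 0.523
grasp_force: 0.0
```

```bash
python3 -c "
from h import *
o=ctrl.get_obs();print(o['wrist_force'],o['eef_pos'])
s=ctrl.camera('scene');print(pix('scene',o['eef_pos']))
im=cv2.resize(s[125:185,340:430],None,fx=8,fy=8,interpolation=cv2.INTER_CUBIC)
im=np.clip(im.astype(float)*2,0,255).astype('uint8')
cv2.imwrite('pics/s3.png',im[:,:,::-1])"
```

```text
[ 0.75470839  0.02162621 -0.22409462] [0.49623228 0.26731397 0.04929646]
[np.float64(379.3046706235528), np.float64(157.42852007235157)]
```

View pics/s3.png

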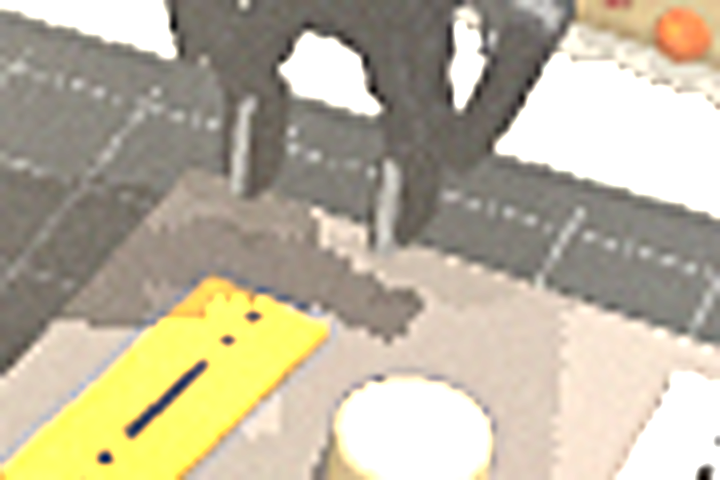

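The crop shows the fingertips at about px (371,149) and (388,156). Their shadow is detached from them, so they're still clear of the slab. I'll work out the tip height from this.

```bash
python3 -c "
from h import *
T=ctrl.calibration('scene')['world_from_camera'];
for z in(.045,.05,.055,.06,.065): print(z,ray('scene',[[370.6,149],[388.1,156],[379.4,152.5]],z).round(4)[:,:2].tolist())
o=ctrl.get_obs();print(o['q'])
s=ctrl.camera('top');print(pix('top',[.4962,.2673,.06]))
cv2.imwrite('pics/t3.png',np.clip(1.6*cv2.resize(s[60:220,160:340],None,fx=3.3,fy=3.3,interpolation=cv2.INTER_CUBIC).astype(float),0,255)[:,:,::-1])"
```

```text
0.045 [[0.46, 0.2958], [0.5128, 0.289], [0.4868, 0.2924]]
0.05 [[0.4622, 0.2895], [0.5146, 0.2827], [0.4888, 0.2861]]
0.055 [[0.4644, 0.2831], [0.5164, 0.2764], [0.4908, 0.2798]]
0.06 [[0.4667, 0.2768], [0.5182, 0.2702], [0.4928, 0.2735]]
0.065 [[0.4689, 0.2705], [0.52, 0.2639], [0.4949, 0.2672]]
[2.83533656e-01 3.58224318e-01 1.75189286e+00 4.22821192e-05
 1.03144075e+00 4.40797520e-01]
[np.float64(236.29257638518234), np.float64(155.98756022603118)][ WARN:0@0.822] global loadsave.cpp:1063 imwrite_ Unsupported depth image for selected encoder is fallbacked to CV_8U.
```

View pics/t3.png

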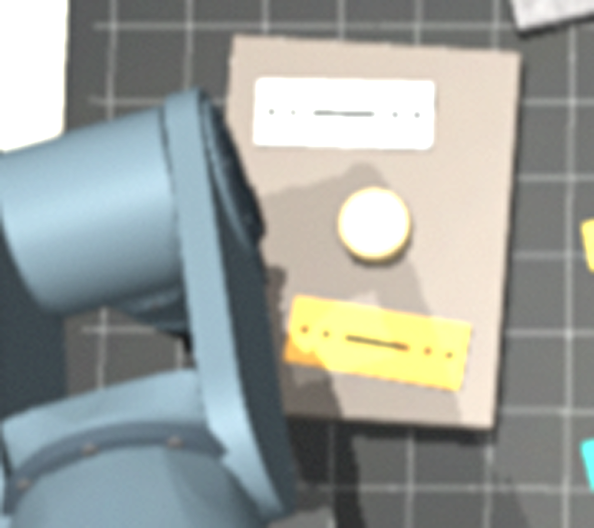

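Height comparison: the tip rays meet the reported x,y at z ≈ 0.065, so the tips are about 20 mm above the slab. I'll keep going down in guarded steps.

Call:
send_rows --dr '[[0,0,0],[0,0,0],[0,0,0],[0,0,0],[0,0,0],[0,0,0],[0,0,0],[0,0,0]]' --xyz '[[0,0,0.05],[0,0,0.1],[0,0,0.15],[0,0,0.2],[0,0,0.25],[0,0,0.3],[0,0,0.35],[0,0,0.4]]' --jaw '[52,52,52,52,52,52,52,52]'

```text
time_s: 10.35
eef_pos: [0.4962, 0.2673, 0.0453]
eef_rot: [-0.0, 0.76, 0.649, 0.0]
wrist_force: [0.3, 0.4, 0.1]
opening: 0.523
grasp_force: 0.0
```

```bash
python3 - <<'E'
from h import *
s=ctrl.camera('scene'); o=ctrl.get_obs(); print(o['eef_pos'],o['wrist_force'])
g=cv2.cvtColor(s,cv2.COLOR_RGB2GRAY)
for c in (370,371,388,389): print(c,g[134:166,c].tolist())
E
```

```text
[0.49618567 0.26729479 0.0452032 ] [-0.66360473  0.31377085 -0.21153245]
370 [52, 58, 51, 54, 71, 105, 101, 103, 103, 103, 85, 83, 86, 69, 58, 53, 52, 82, 81, 79, 65, 63, 71, 72, 74, 70, 69, 83, 85, 181, 107, 173]
371 [52, 49, 56, 50, 60, 74, 60, 53, 45, 49, 47, 41, 48, 44, 47, 46, 46, 76, 78, 77, 68, 65, 74, 75, 71, 72, 69, 80, 91, 124, 38, 112]
388 [52, 53, 51, 51, 49, 53, 52, 48, 50, 51, 51, 46, 82, 94, 99, 97, 97, 98, 94, 97, 97, 94, 92, 84, 94, 103, 68, 64, 65, 75, 72, 70]
389 [58, 53, 54, 53, 50, 51, 53, 52, 49, 50, 52, 47, 44, 97, 96, 80, 78, 78, 65, 53, 52, 46, 45, 91, 98, 102, 108, 70, 61, 69, 73, 71]
```

Call:
send_rows --dr '[[0,0,0],[0,0,0],[0,0,0],[0,0,0],[0,0,0],[0,0,0],[0,0,0],[0,0,0]]' --xyz '[[0,0,0.15],[0,0,0.3],[0,0,0.45],[0,0,0.6],[0,0,0.7],[0,0,0.8],[0,0,0.85],[0,0,0.9]]' --jaw '[52,52,52,52,52,52,52,52]'

```text
time_s: 11.4
eef_pos: [0.4962, 0.2673, 0.0363]
eef_rot: [-0.0, 0.76, 0.649, 0.0]
wrist_force: [-0.3, 0.0, -0.0]
opening: 0.523
grasp_force: 0.0
```

Call:
send_rows --dr '[[0,0,0],[0,0,0],[0,0,0],[0,0,0],[0,0,0],[0,0,0],[0,0,0],[0,0,0]]' --xyz '[[0,0,0.1],[0,0,0.2],[0,0,0.25],[0,0,0.3],[0,0,0.35],[0,0,0.4],[0,0,0.45],[0,0,0.5]]' --jaw '[52,52,52,52,52,52,52,52]'

```text
time_s: 12.4
eef_pos: [0.4963, 0.2673, 0.0313]
eef_rot: [0.0, 0.76, 0.649, 0.0]
wrist_force: [0.3, -0.1, -0.4]
opening: 0.518
grasp_force: 0.0
```

```bash
python3 - <<'E'
from h import *
s=ctrl.camera('scene'); o=ctrl.get_obs(); print(o['eef_pos'],o['wrist_force'])
g=cv2.cvtColor(s,cv2.COLOR_RGB2GRAY)
for c in (370,371,388,389): print(c,g[140:172,c].tolist())
E
```

```text
[0.49617302 0.26730646 0.03120143] [-0.39802911  0.16752655  0.65979026]
370 [52, 52, 51, 102, 92, 85, 84, 71, 66, 57, 54, 45, 42, 44, 44, 51, 69, 71, 74, 70, 66, 88, 90, 161, 103, 176, 178, 177, 174, 174, 171, 173]
371 [49, 54, 52, 58, 45, 40, 47, 46, 44, 50, 47, 50, 45, 46, 49, 65, 69, 72, 73, 71, 73, 78, 91, 126, 38, 110, 172, 174, 175, 172, 170, 170]
388 [52, 48, 53, 47, 50, 51, 47, 47, 49, 52, 48, 77, 93, 96, 96, 93, 81, 78, 65, 53, 59, 87, 69, 65, 71, 70, 70, 67, 103, 106, 104, 100]
389 [57, 58, 54, 51, 55, 50, 48, 51, 51, 57, 52, 54, 64, 54, 53, 43, 45, 48, 46, 44, 48, 62, 65, 65, 70, 73, 70, 68, 105, 108, 103, 96]
```

Call:
send_rows --dr '[[0,0,0],[0,0,0],[0,0,0],[0,0,0],[0,0,0],[0,0,0],[0,0,0],[0,0,0]]' --xyz '[[0,0,0.05],[0,0,0.1],[0,0,0.12],[0,0,0.15],[0,0,0.17],[0,0,0.2],[0,0,0.2],[0,0,0.2]]' --jaw '[52,52,52,52,52,52,52,52]'

```text
time_s: 13.45
eef_pos: [0.4962, 0.2673, 0.0293]
eef_rot: [0.0, 0.76, 0.649, -0.0]
wrist_force: [0.2, -0.4, -0.3]
opening: 0.52
grasp_force: 0.0
```

Call:
send_rows --dr '[[0,0,0],[0,0,0],[0,0,0],[0,0,0],[0,0,0],[0,0,0],[0,0,0],[0,0,0]]' --xyz '[[0,0,0.03],[0,0,0.06],[0,0,0.09],[0,0,0.12],[0,0,0.15],[0,0,0.18],[0,0,0.2],[0,0,0.2]]' --jaw '[52,52,52,52,52,52,52,52]'

```text
time_s: 14.45
eef_pos: [0.4962, 0.2673, 0.0273]
eef_rot: [-0.0, 0.76, 0.649, -0.0]
wrist_force: [-0.1, 0.2, 0.4]
opening: 0.518
grasp_force: 0.0
```

```bash
python3 - <<'E'
from h import *
s=ctrl.camera('scene'); o=ctrl.get_obs(); print(o['eef_pos'],o['joint_efforts'].round(1))
cv2.imwrite('pics/s4.png',np.clip(1.8*cv2.resize(s[115:190,330:430],None,fx=7.5,fy=7.5,interpolation=cv2.INTER_CUBIC).astype(float),0,255).astype('uint8')[:,:,::-1])
E
```

```text
[0.49625757 0.26729525 0.02731203] [  0.  -47.7 -27.8  -0.    0.   -0. ]
```

View pics/s4.png

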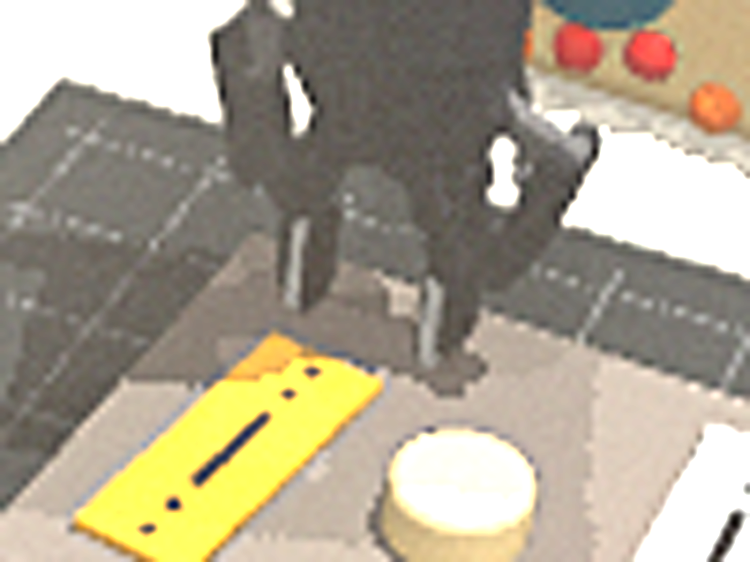

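The crop shows the tips at px (369,156) and (387,164), still a few mm above the slab and lined up behind the strap. I'll narrow the jaw for pushing and keep going down.

Call:
send_rows --dr '[[0,0,0],[0,0,0],[0,0,0],[0,0,0],[0,0,0],[0,0,0],[0,0,0],[0,0,0]]' --xyz '[[0,0,0],[0,0,0],[0,0,0],[0,0,0],[0,0,0.05],[0,0,0.1],[0,0,0.1],[0,0,0.1]]' --jaw '[30,30,30,30,30,30,30,30]'

```text
time_s: 15.5
eef_pos: [0.4963, 0.2673, 0.0269]
eef_rot: [0.0, 0.76, 0.649, 0.0]
wrist_force: [-1.7, -0.9, 5.4]
opening: 0.301
grasp_force: 2.9
```

Contact at reading z ≈ 0.027 (5 N). I'll lift 1.5 mm and push the strap along its length.

Call:
send_rows --dr '[[0,0,0],[0,0,0],[0,0,0],[0,0,0],[0,0,0],[0,0,0],[0,0,0],[0,0,0]]' --xyz '[[0,0,-0.2],[-1,0,-0.2],[-2,0,-0.2],[-3,0,-0.2],[-4,0,-0.2],[-5,0,-0.2],[-6,0,-0.2],[-6,0,-0.2]]' --jaw '[30,30,30,30,30,30,30,30]'

```text
time_s: 16.5
eef_pos: [0.4866, 0.2071, 0.0282]
eef_rot: [0.0, 0.761, 0.649, -0.0]
wrist_force: [-0.3, 0.5, -0.8]
opening: 0.3
grasp_force: 0.0
```

```bash
cat >> h.py <<'E'
SC=np.array([559.5,200.0]);SY=np.array([.0602,.9982]);SX=np.array([.9982,-.0602])
def brass(n="scene",z=.049,save=None,ok=lambda u:300<u[0]<420 and 140<u[1]<250):
    I=ctrl.camera(n)
    if save: cv2.imwrite(save,cv2.resize(I[110:310,230:480],None,fx=3,fy=3,interpolation=cv2.INTER_CUBIC)[:,:,::-1])
    for c in blobs(I,(13,110,60),(32,255,255),250):
        r=rect(n,c,z); 
        if ok(c.mean(0)): d=r[:2]-SC; print(n,c.mean(0).round(),r,"slab xy",d@SX,d@SY)
E
python3 - <<'E'
from h import *
brass(save="pics/s5.png");brass("top",ok=lambda u:220<u[0]<345 and 140<u[1]<190)
E
```

```text
scene [349. 185.] [473.  135.1  46.7 123.3  80.3] slab xy -82.43732 -69.99048
top [298. 167.] [472.8 131.6  48.9 110.5  81.1] slab xy -82.42625999999998 -73.49622000000001
```

View pics/s5.png

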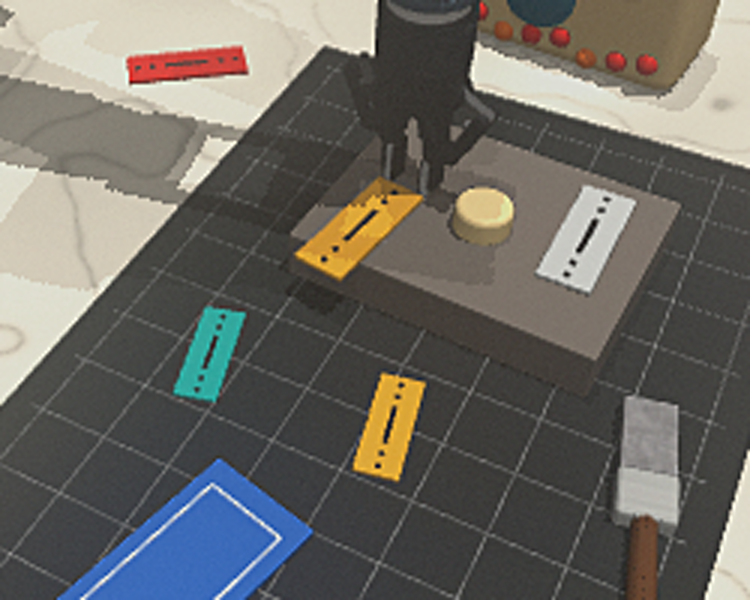

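The crop shows the strap pushed straight, now overhanging the front edge by about 27 mm (its end is near crop (325,265)). I'll push another 12 mm, then back off and rise.

Call:
send_rows --dr '[[0,0,0],[0,0,0],[0,0,0],[0,0,0],[0,0,0],[0,0,0],[0,0,0],[0,0,0]]' --xyz '[[-0.6,0,0],[-1.2,0,0],[-1.2,0,0],[-0.6,0,0],[-0.6,0,-2],[-0.6,0,-6],[-0.6,0,-8],[-0.6,0,-8]]' --jaw '[30,30,30,30,60,85,85,85]'

```text
time_s: 17.6
eef_pos: [0.4873, 0.2027, 0.1099]
eef_rot: [0.001, 0.76, 0.65, 0.002]
wrist_force: [0.2, 0.5, 0.0]
opening: 0.852
grasp_force: 0.0
```

```bash
python3 - <<'E'
from h import *
brass();brass("top",ok=lambda u:220<u[0]<345 and 140<u[1]<190)
o=ctrl.get_obs();print(o["opening"],o["eef_pos"])
E
```

```text
scene [347. 188.] [470.7 124.5  45.8 123.3  81.3] slab xy -84.09506 -80.70985999999999
top [300. 168.] [473.  128.1  48.7 123.7  79.5] slab xy -82.01592000000001 -76.97788
0.8514317317295199 [0.4853457  0.20228125 0.10751912]
```

```bash
python3 -c "
from h import *
go([.4647,.0839,.0225],80.5)"
```

```text
t 17.7 F [-0.4 -0.2 -1.4] pos [0.4853 0.2023 0.1075] dr [-0.01  0.    0.08] xyz [-12.01  -0.18   8.51]
```

Call:
send_rows --dr '[[0,0,0.08],[0,0,0.08],[0,0,0.08],[0,0,0.08],[0,0,0.08],[0,0,0.08],[0,0,0.08],[0,0,0.08]]' --xyz '[[-4,-0.1,0],[-8,-0.2,0],[-12,-0.2,0],[-12,-0.2,1],[-12,-0.2,3],[-12,-0.2,5],[-12,-0.2,6.5],[-12,-0.2,7]]' --jaw '[85,85,85,85,85,85,85,85]'

```text
time_s: 18.7
eef_pos: [0.4638, 0.0845, 0.0366]
eef_rot: [-0.001, 0.763, 0.646, -0.001]
wrist_force: [-0.1, 0.8, 0.2]
opening: 0.848
grasp_force: 0.0
```

```bash
python3 -c "
from h import *
brass(save='pics/s6.png')
go([.4647,.0839,.0225],80.5)"
```

```text
scene [339. 194.] [467.3 100.4  46.   74.1  80.6] slab xy -86.03811999999999 -104.97116
t 18.75 F [-1.2 -0.3  0.3] pos [0.4641 0.0844 0.0367] dr [-0.02  0.    0.01] xyz [-0.04  0.07  1.42]
```

View pics/s6.png

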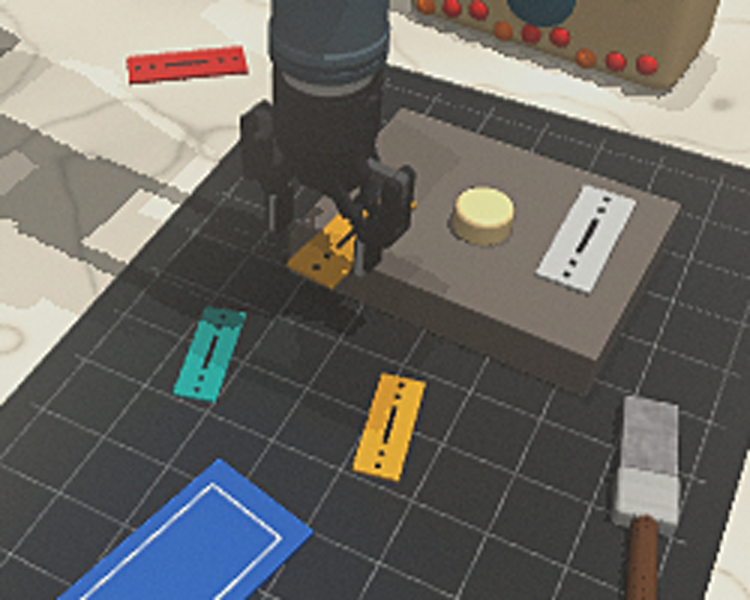

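The crop shows the fingers straddling the overhang, with tips at px (322,186) and (352,201). I'll lower and close.

Call:
send_rows --dr '[[0,0,0],[0,0,0],[0,0,0],[0,0,0],[0,0,0],[0,0,0],[0,0,0],[0,0,0]]' --xyz '[[0,0,0.7],[0,0,1.4],[0,0,1.4],[0,0,1.4],[0,0,1.4],[0,0,1.4],[0,0,1.4],[0,0,1.4]]' --jaw '[85,85,85,65,40,40,40,40]'

```text
time_s: 19.75
eef_pos: [0.4654, 0.0839, 0.0249]
eef_rot: [0.0, 0.763, 0.646, 0.0]
wrist_force: [-2.2, 0.2, 5.9]
opening: 0.485
grasp_force: 59.9
```

Call:
send_rows --dr '[[0,0,0],[0,0,0],[0,0,0],[0,0,0],[0,0,0],[0,0,0],[0,0,0],[0,0,0]]' --xyz '[[0,0,-0.4],[0,0,-0.8],[0,0,-1.4],[0,0,-2.2],[0,0,-3.2],[0,0,-4.5],[0,0,-6],[0,0,-6]]' --jaw '[40,40,40,40,40,40,40,40]'

```text
time_s: 20.75
eef_pos: [0.4665, 0.0838, 0.0861]
eef_rot: [0.001, 0.763, 0.646, 0.001]
wrist_force: [0.2, 0.0, -2.3]
opening: 0.484
grasp_force: 60.8
```

```bash
python3 -c "
from h import *
brass(save='pics/s7.png',z=.105,ok=lambda u:300<u[0]<480 and 100<u[1]<230)
o=ctrl.get_obs();print(o['wrist_force'],o['torque'],o['grasp_force'],o['opening'],o['eef_pos'])"
```

```text
[-0.51763325  1.15091219 -2.12471498] [-0.08037058  0.0032565   0.01118481] 60.78383803367615 0.4843670804933815 [0.46580722 0.08387186 0.08519057]
```

View pics/s7.png

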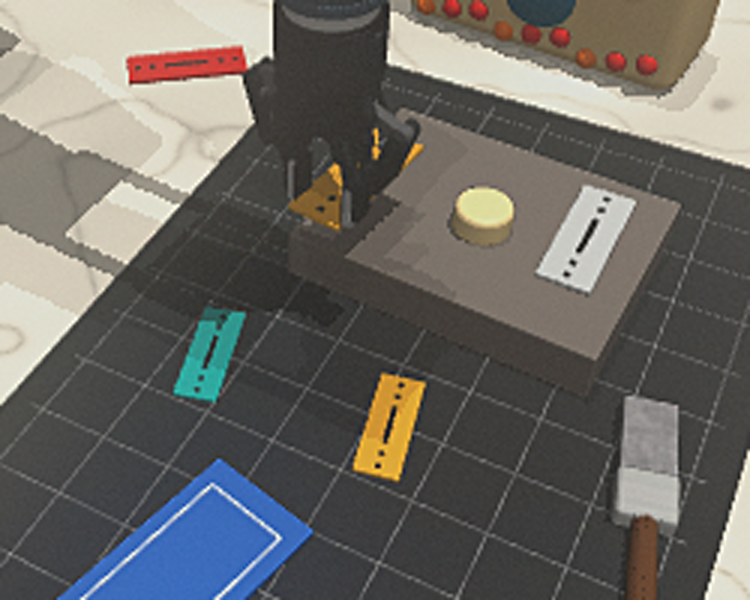

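The crop shows the strap held level above the slab, between the fingers near crop (330,200). The wrist carries about 2 N. Next I'll carry it to the board.

```bash
python3 -c "
from h import *
go([.4822,-.2277,.085],76)"
```

```text
t 20.8 F [-0.5  1.2 -2.1] pos [0.4658 0.0839 0.0852] dr [ 0.02 -0.    0.75] xyz [-3.046e+01  6.750e+00  3.000e-02]
```

Call:
send_rows --dr '[[0,0,0],[0,0,0.1],[0,0,0.3],[0,0,0.5],[0,0,0.6],[0,0,0.75],[0,0,0.75],[0,0,0.75]]' --xyz '[[-1,0.2,-0.5],[-4,0.9,-1],[-8,1.8,-1],[-12.5,2.8,-1],[-17,3.8,-1],[-21.5,4.8,-1],[-25.5,5.7,-0.5],[-28.5,6.3,0]]' --jaw '[40,40,40,40,40,40,40,40]'

```text
time_s: 21.8
eef_pos: [0.4797, -0.21, 0.084]
eef_rot: [-0.0, 0.788, 0.615, -0.0]
wrist_force: [-0.8, 0.2, -1.9]
opening: 0.483
grasp_force: 60.8
```

```bash
python3 -c "
from h import *
go([.4822,-.2277,.085],76)
brass('top',z=.1,ok=lambda u:1);brass('scene',z=.1,ok=lambda u:1)
o=ctrl.get_obs();print(o['wrist_force'],o['torque'],o['grasp_force'],o['opening'])"
```

```text
t 21.8 F [-0.8  0.2 -1.9] pos [ 0.4797 -0.21    0.084 ] dr [-0.    0.   -0.01] xyz [-1.66  0.67 -0.1 ]
top [422. 153.] [ 497.2 -139.5   43.1   62.8   76.3] slab xy -41.74996000000001 -342.63936
top [562. 177.] [ 454.7 -426.7   20.8  167.     8.7] slab xy -66.88402 -631.8809
top [357. 131.] [546.4   1.7  32.8  86.1 101.3] slab xy -1.138760000000022 -198.73168
top [ 64. 140.] [521.4 632.3  30.3 153.8 174.6] slab xy -64.05588000000002 429.22823999999997
scene [300. 256.] [ 494.8 -136.5   47.2   56.8   76.3] slab xy -44.326239999999984 -339.78924
scene [359. 252.] [589.7 -74.6  29.2  80.6 101.2] slab xy 46.676560000000045 -272.28768
scene [545. 156.] [862.3 396.1  64.4  86.2  89.5] slab xy 290.4497399999999 213.97558
scene [401.  34.] [333.9 998.2 491.8 741.9 114.6] slab xy -273.24556 783.18212
[ 0.34783709 -0.70137086 -2.52326628] [-0.0891318   0.00790869  0.0054642 ] 60.95122575759888 0.48565601785468016
```

Call:
send_rows --dr '[[0,0,0],[0,0,0],[0,0,0],[0,0,0],[0,0,0],[0,0,0],[0,0,0],[0,0,0]]' --xyz '[[-1.2,0.4,0.5],[-1.7,0.7,2],[-1.7,0.7,3.5],[-1.7,0.7,5],[-1.7,0.7,6.3],[-1.7,0.7,7.4],[-1.7,0.7,8],[-1.7,0.7,8.2]]' --jaw '[40,40,40,40,40,40,40,40]'

```text
time_s: 22.9
eef_pos: [0.4829, -0.2257, 0.002]
eef_rot: [-0.0, 0.788, 0.616, -0.0]
wrist_force: [0.8, 0.6, -1.2]
opening: 0.487
grasp_force: 60.9
```

```bash
python3 -c "
from h import *
go([.4822,-.2277,-.014],76)
f=lambda u:250<u[0]<350 and 220<u[1]<350 or 400<u[0]<500
for z in(.010,.022):brass('top',z=z,ok=lambda u:400<u[0]<500);brass('scene',z=z,ok=lambda u:200<u[0]<335)"
```

```text
t 22.9 F [ 0.8  0.6 -1.2] pos [ 0.4829 -0.2257  0.002 ] dr [-0. -0.  0.] xyz [-0.21 -0.02  1.6 ]
top [424. 158.] [ 501.2 -158.    43.2   64.9   77.7] slab xy -36.64346000000001 -360.86526
scene [298. 287.] [ 494.1 -148.2   45.9   62.8   76.5] slab xy -44.320639999999976 -351.51032
top [425. 157.] [ 499.9 -156.9   43.3   65.6   76.3] slab xy -38.00734000000002 -359.84549999999996
scene [298. 287.] [ 498.5 -154.4   45.1   61.7   76.3] slab xy -39.55532 -357.43427999999994
```

Call:
send_rows --dr '[[0,0,0],[0,0,0],[0,0,0],[0,0,0],[0,0,0],[0,0,0],[0,0,0],[0,0,0]]' --xyz '[[-0.2,0,0.4],[-0.2,0,0.8],[-0.2,0,1.0],[-0.2,0,1.1],[-0.2,0,1.2],[-0.2,0,1.3],[-0.2,0,1.35],[-0.2,0,1.35]]' --jaw '[40,40,40,40,40,40,40,40]'

```text
time_s: 24.1
eef_pos: [0.4824, -0.2277, -0.0112]
eef_rot: [-0.0, 0.788, 0.616, -0.0]
wrist_force: [-0.6, 0.1, -1.6]
opening: 0.482
grasp_force: 61.0
```

Call:
send_rows --dr '[[0,0,0],[0,0,0],[0,0,0],[0,0,0],[0,0,0],[0,0,0],[0,0,0],[0,0,0]]' --xyz '[[0,0,0.05],[0,0,0.1],[0,0,0.15],[0,0,0.2],[0,0,0.22],[0,0,0.25],[0,0,0.25],[0,0,0.25]]' --jaw '[40,40,40,40,40,40,40,40]'

```text
time_s: 25.1
eef_pos: [0.4825, -0.2277, -0.0135]
eef_rot: [0.0, 0.788, 0.616, -0.0]
wrist_force: [-1.6, 1.0, 3.9]
opening: 0.482
grasp_force: 63.8
```

Contact on the board (about 6 N change). I'll open and rise.

Call:
send_rows --dr '[[0,0,0],[0,0,0],[0,0,0],[0,0,0],[0,0,0],[0,0,0],[0,0,0],[0,0,0]]' --xyz '[[0,0,0.02],[0,0,0.02],[0,0,0],[0,0,0],[0,0,0],[0,0,-1],[0,0,-3],[0,0,-6]]' --jaw '[50,54,60,70,75,80,80,80]'

```text
time_s: 26.1
eef_pos: [0.4819, -0.2273, 0.0468]
eef_rot: [-0.001, 0.788, 0.616, -0.0]
wrist_force: [0.1, -0.4, 0.3]
opening: 0.797
grasp_force: 0.0
```

Call:
send_rows --dr '[[0,0,0],[0,0,0],[0,0,0],[0,0,0],[0,0,0],[0,0,0],[0,0,0],[0,0,0]]' --xyz '[[0,0,-4],[0,0,-9],[-5,0,-12],[-10,0,-12],[-14,0,-12],[-14,0,-12],[-14,0,-12],[-14,0,-12]]' --jaw '[80,80,80,80,80,80,80,80]'

```text
time_s: 27.1
eef_pos: [0.4489, -0.3624, 0.1664]
eef_rot: [-0.0, 0.788, 0.616, 0.0]
wrist_force: [0.3, -1.0, 0.5]
opening: 0.801
grasp_force: 0.0
```

```bash
python3 -c "
from h import *
for n,f in(('top',lambda u:400<u[0]<500),('scene',lambda u:200<u[0]<335)):
    brass(n,z=.010,ok=f)
    I=ctrl.camera(n)
    for c in blobs(I,(0,0,190),(180,30,255),600):
        if 240<c.mean(0)[0]<440 and 60<c.mean(0)[1]<220: print('steel',n,rect(n,c,.049))
o=ctrl.get_obs();print(o['time_s'],o['wrist_force'],o['eef_pos'],np.abs(o['dq']).max())"
```

```text
top [437. 162.] [ 493.5 -184.    40.9  117.    76.3] slab xy -42.764399999999995 -387.282
steel top [640.1 211.3  44.4 120.5  88.8]
scene [286. 302.] [ 492.4 -186.8   44.8  121.    76.7] slab xy -43.69386000000003 -390.14318000000003
steel scene [ 379.3  251.5  992.  1198.5  179.9]
27.3 [-1.23877364 -0.36518633 -0.24077945] [ 0.44895839 -0.36281835  0.16635645] 0.0037947546549448414
```

The strap lies flat and centred on the board: its centre matches the board's within 1 mm, and it's at 76.5° against the board's 76°. The steel strap hasn't moved, so I'm handing in.

```bash
python3 -c "
from bench import ctrl
print(ctrl.hand_in())"
```

```text
the job is handed in; nothing more can be done
None
```

The brass strap template lies flat in the white outline on the blue board, within about 1 mm and 1° of its centre by camera, with the steel template unmoved; the job was handed in at about 27 s.

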